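# Seat a blank on the hidden stop of a polishing fixture, then set and lock its pressure

## Robot

A 6-joint arm with a two-finger parallel gripper is mounted at the origin on the work surface. World frame = base frame: x ahead of the robot, y to its left, z up, the work surface at z = 0. Lengths are in mm, angles in rad, forces in N, time in s.
With the tool pointing down it reaches from about 300 to 850 mm from the base axis. Payload 5.4 kg.
Tool frame: the origin (TCP) lies between the finger pads; the fingertips stand bot.tips_ahead ahead of it and the grasp point (between the pads) lies 2 mm behind it (bot.tips_ahead is the distance from the TCP to the fingertips, in mm); z points along the fingers, y is the line along which they close (so a half turn about z gives the same grasp; the last joint's range is limited). The gripper opens to 85 mm and grips with 20 to 120 N. Pads are 22 mm wide; open, the fingers measure 114 mm over their backs; the gripper's body (76 mm by 85 mm) begins 54 mm behind the grasp point. The pads swing forward as they close: fully open they stand 13 mm farther back than shut.
Start: joints at [-1.514, 0.158, 1.597, -0, 1.386, -0.21], TCP at [151.573, -554.646, 248.299] pointing down, gripper open.
Joint ranges: [-2.91, 2.91], [-0.94, 2.29], [0.18, 2.7], [-1.29, 4.43], [0.17, 2.64], [-3, 3]. Speed limits (rad/s): [2.57, 2.57, 3.14, 3.14, 3.14, 3.14].

## Interface

Orientations are given as [roll, pitch, yaw] about the fixed x, y, z axes, in that order (R = Rz(yaw) Ry(pitch) Rx(roll)).
In Python, from plant import readout, capture, sign_off, masks_of, tip_of, bot gives the robot as it stands.
- The arm moves only by the tool play_rows, never from a script. Its argument "targets" is a list of rows, each an object of numbers: "gripper": the finger opening in m, from 0 to 0.0854; "dx", "dy", "dz": the shift along the world's x, y, z in m; "wx", "wy", "wz": the turn, a rotation vector about the world's x, y, z in rad. In form: [{"gripper": .., "dx": .., "dy": .., "dz": .., "wx": .., "wy": .., "wz": ..}, ...]. A call has 1 to 20 rows; each row is the pose to reach, as a shift and turn from the pose commanded when the call began; what a row does not reach only later rows make up. A row lasts 1/8 s, in which the tool goes at most 62.5 mm and 10.7 degrees, less where a joint would pass 70% of its speed; a pose out of reach is approached as far as the arm can. A call with a gripper value outside its range is refused whole. The fingers move at their own pace and stop on an object; the grip force is fixed at half the most. Time passes only in rows, so rows that repeat a pose let the fingers close. It gives the time, the measured TCP pose, the force, the opening and the grip force at its end, in the units of the state.
- readout.get_state(): the state, without advancing time (a new reading comes with each control period).
- capture(name): name is "scene" or "top" or "wrist"; returns a dict with "frame" (400x640x3 uint8, red, green, blue), "fx", "fy", "cx", "cy" (pixels), "rvec" (rotation vector, rad) and "tvec" (3), from world to camera coordinates, as OpenCV has them; the wrist camera has in their place "T_tool_cam" (4x4, takes a point from camera to tool coordinates, whose origin is the TCP and whose axes are the flange's). Camera axes: x right, y down, z forward; pixel columns grow to the right and rows downward; lengths in mm; the calibration is good to about 2 mm. A picture is of the moment at which its call begins: read the wrist's pose just before it. There is no depth.
- sign_off(): hands the job in; it is judged then, once.
Trained networks look in the newest picture that a camera, given by its name, has taken for a name from the list of things; names that differ only in an ending like _2 or _b are one class to them, and where a whole thing is asked for, a point or a joint stands for the part that bears it (a point fixed in the world has none). Each returns a list of dicts, best first, with "conf" (0 to 1); they miss things now and then, are a little off and sometimes report something else, mostly with a low value. They report only what shows in the picture. A call takes as long as a camera call. They do not tell look-alikes from the thing itself.
- masks_of(camera, target): "pixels" (400x640 bool, what is visible of it).
- tip_of(camera, target): "point" ([x, y, z] in mm, in the coordinates of the camera as it stood for that picture, good to about 4 mm: a listed point, or the origin of a listed thing).
The state is a dict: "time_s": time; "joint_positions": joint angles; "qvel": joint speeds; "joint_efforts": joint torques, N m; "tool_pos": TCP position; "orientation": TCP orientation; "contact_force": force on the tool from outside, world axes, zero at the start; "moment": the same for the moment, N m; "grip_width": finger opening in mm; "finger_force": force on a finger pad.
Only numpy, scipy, OpenCV 4.12 (cv2) and the standard library are available. Lean on these libraries where they do the work, as an engineer would, in place of code of your own. Each camera call takes 0.05 s, during which the arm holds its last target. There are 200 camera calls.

## Task

Get the polishing fixture ready: first lift the orange compound stick off the channel and lay it in the blue tray, then slide the steel blank along the channel under the green hood until you feel it fully home against the stop hidden inside, without ramming it. Then turn the clamp-pressure knob so that its white pointer stands at the yellow mark, and after that slide the red lock fully home over the knob's skirt. Leave the buffing wheel, the pot, the jar and the brass plate where they are.

Things in the scene. Friction and masses are not known exactly. Their poses are not given: they have to be found in the camera images.
- fixture: Polishing fixture, fixed: dark steel base 320 x 110 x 10 mm with a straight channel along its own x. Origin on the bench under the channel's centre line; base from x = -150 to +170 mm. Channel floor at z = 10 mm; two aluminium fences 12 mm thick, tops at z = 26 mm, leave 66 mm between them. Open on top and at the -x end. The blank is slid towards +x.
- hood_mouth (a point): Middle of the top front edge of the green hood that covers the channel from x = +85 to +176 mm of the fixture, top 50 mm over the bench (steel boss to 60 mm), opening 18 mm high over the channel floor. The stop inside is hidden and its place changes: with the blank home, the blank's front edge is 17 to 59 mm past this point along the channel.
- block: Bare steel blank 84 (its x, along the channel) x 60 x 12 mm, about 0.45 kg, lying flat on the channel floor in the open part. Origin at the centre of its underside. Too wide to be gripped between the fences: push it by its rear (-x) edge. Needs some 2 to 5 N to slide.
- pin (a joint): Seat sensor: travel of the sprung pin in the hidden stop, in m; 0 until the blank reaches it, 0.006 when the blank is hard home (those 6 mm take under 1 N more than sliding, then a stiff rubber buffer, 6 N per mm, stops it). Fully home counts from 0.0035. It cannot be seen from outside.
- stick: Orange stick of polishing compound, 22 x 100 x 22 mm (long side along its y), 0.10 kg, lying across the tops of the channel's two fences. Origin at the centre of its underside.
- tray: Blue open tray, fixed, 160 (its x) x 110 mm, 30 mm high, walls and floor 5 mm. Origin under its centre. It and the regulator stand to the left and the right of the fixture; which is where changes.
- regulator: Clamp-pressure regulator, fixed: grey box 160 (its x) x 100 x 40 mm, origin under its centre. The knob's axis is vertical at x = -35 mm, y = 0, on the box's top; the red lock is on the +x half.
- dial (a joint): Angle of the knob in rad, growing anticlockwise seen from above, range -0.5 to 2.0; at 0 the pointer points to the regulator's -x.
- dial_axis (a point): Point on the knob's axis at the middle of its grip, 61 mm above the bench. The knob: grey skirt 56 mm across and 8 mm high on the box's top, on it a black bar grip 34 mm long (along the pointer), 14 mm wide, from 48 to 74 mm above the bench.
- pointer (a point): Tip of the knob's white pointer, 30 mm from the knob's axis, 44 mm above the bench.
- mark (a point): Inner end of the yellow mark on the black ring round the knob, 30 mm from the knob's axis, 44 mm above the bench. The mark stays still during the work; it lies 0.4 to 1.5 rad anticlockwise from where the pointer starts.
- lock (a joint): Travel in m of the red lock slide towards the knob (the regulator's -x), from 0 (open) to 0.030 (fully home, its tongue over the knob's skirt). Needs about 2 N, stays where left.
- lock_tab (a point): Middle of the lock's upright red tab, 6 mm thick (along the slide) x 36 mm wide, from 51 to 77 mm above the bench. At lock = 0 it lies at x = +55 mm in the regulator's frame; push it from its +x side.
- wheel: Yellow buffing wheel lying flat, 84 mm across, 22 mm high; a bystander. Origin at the centre of its underside.
- pot: Steel pot of files, 60 mm across, about 95 mm high; a bystander. Origin at the centre of its underside.
- spare: Small brass plate 50 x 38 x 10 mm lying flat beyond the fixture; a bystander. Origin at the centre of its underside.
- jar: Small jar with a white cap, 48 mm across, 45 mm high; a bystander. Origin at the centre of its underside.
Not all that is in view belongs to the job. There is more than one size of the block; the one meant has the size given above.

How it is judged (in metres and radians):
On the way, in this order (a step that is already met when the one before it is completed fails the run):
1. the stick lies in the tray, let go (x of stick in the frame of tray between -0.07 and 0.07 m and y of stick in the frame of tray between -0.047 and 0.047 m and z of stick in the frame of tray below 0.03 m and contact force between the fingers and stick below 0.1 N), for 0.2 s.
2. the blank is home against the hidden stop (value of joint pin above 0.0035 m and angle between block's own z axis and vertical below 0.1 rad and y of block in the frame of fixture between -0.008 and 0.008 m), for 0.2 s.
3. the pointer stands at the mark (horizontal distance between pointer and mark below 0.0045 m), for 0.2 s.
4. the lock is slid home (value of joint lock above 0.024 m), for 0.1 s.
At the end, for the whole second after the job is handed in: At rest: stick in the tray (centre inside its walls, underside less than 30 mm above the tray underside); blank flat in the channel, pressing the hidden pin in by over 3.5 of its 6 mm; pointer tip within 4.5 mm of the mark; lock moved over 24 of its 30 mm (all of step 1 and all of step 2 and horizontal distance between pointer and mark below 0.0045 m and value of joint lock above 0.024 m and linear speed of each of stick, block below 0.02 m/s); the robot touches nothing.
It fails at once if the blank is rammed (pushed by the robot with more than 45 N) (contact force between any of the fingers, the arm and block above 45 N).
It fails at once if the yellow buffing wheel is moved by more than 25 mm (distance of wheel from where it was at the start of the episode above 0.025 m).
It fails at once if the pot of files is moved by more than 25 mm (distance of pot from where it was at the start of the episode above 0.025 m).
It fails at once if the jar is moved by more than 25 mm (distance of jar from where it was at the start of the episode above 0.025 m).
It fails at once if the brass plate is moved by more than 25 mm (distance of spare from where it was at the start of the episode above 0.025 m).
It also fails if it takes over 72 s, if anything falls off the work surface, if the arm or the gripper's body presses on something with over 40 N, if the wrist force passes 120 N, or if a joint passes its speed limit or range.

## Working session

There is one attempt and no reset: what is moved stays moved. The work goes in short steps, Python scripts to look and compute and a tool call to move; the robot and the scene stay as the last step left them, time stands still between calls to the robot, and variables do not carry over. Pictures are saved under pics/ and viewed, at most 11 in all, crops included, and the job is handed in when it is done.

Besides the shell and the picture viewer there is one more tool, called after "Emit:" as name([rows], argument=value, ...), one row to a line, values as JSON. play_rows: Moves the arm, as the interface text tells. Its arguments: {"type":"object","properties":{"targets":{"type":"array"}},"required":["targets"]}

```bash
mkdir -p pics; cat > h.py <<'E'
import numpy as np, cv2
from plant import readout, capture, sign_off, masks_of, tip_of, bot
def w_of(c,p):
    R=cv2.Rodrigues(np.array(c["rvec"],float))[0]; return R.T@(np.array(p,float)-np.array(c["tvec"],float).ravel())
def pix(c,u,v,z):
    R=cv2.Rodrigues(np.array(c["rvec"],float))[0]; o=-R.T@np.array(c["tvec"],float).ravel()
    d=R.T@np.array([(u-c["cx"])/c["fx"],(v-c["cy"])/c["fy"],1]); return o+d*(z-o[2])/d[2]
def save(c,n): cv2.imwrite("pics/"+n,c["frame"][:,:,::-1])
E
python3 - <<'E'
from h import *
for cam in("top","scene"):
    c=capture(cam); save(c,cam+"0.png")
    for t in "fixture hood_mouth block stick tray regulator dial_axis pointer mark lock_tab wheel pot spare jar".split():
        print(cam,t,[(w_of(c,d["point"]).round().tolist(),round(d["conf"],2)) for d in tip_of(cam,t)[:3]])
print(bot.tips_ahead); print(readout.get_state())
E
```

```text
top fixture [([599.0, -16.0, -1.0], 0.77), ([478.0, -350.0, -1.0], 0.42)]
top hood_mouth [([426.0, 323.0, 43.0], 0.36)]
top block [([576.0, -99.0, 11.0], 0.98), ([420.0, -159.0, -2.0], 0.96), ([797.0, -114.0, -2.0], 0.85)]
top stick [([600.0, -41.0, 30.0], 0.63)]
top tray [([478.0, -352.0, 0.0], 0.93)]
top regulator [([491.0, 326.0, 1.0], 0.6)]
top dial_axis [([452.0, 328.0, 68.0], 0.62)]
top pointer [([425.0, 325.0, 45.0], 0.57), ([725.0, 299.0, 1.0], 0.56)]
top mark [([438.0, 306.0, 46.0], 0.58)]
top lock_tab [([539.0, 319.0, 62.0], 0.66)]
top wheel [([725.0, 298.0, 1.0], 0.86)]
top pot [([709.0, -300.0, -1.0], 0.95)]
top spare [([765.0, 39.0, 1.0], 0.68)]
top jar [([383.0, -35.0, 4.0], 0.92)]
scene fixture [([592.0, -21.0, -1.0], 0.81)]
scene hood_mouth [([626.0, 64.0, 54.0], 0.92), ([480.0, -346.0, 1.0], 0.67), ([491.0, 324.0, 2.0], 0.39)]
scene block [([802.0, -110.0, -1.0], 0.72), ([424.0, -155.0, 2.0], 0.69), ([580.0, -101.0, 7.0], 0.66)]
scene stick [([597.0, -37.0, 29.0], 0.76)]
scene tray [([482.0, -349.0, 1.0], 0.65)]
scene regulator [([491.0, 328.0, 3.0], 0.97), ([478.0, 
[... 411 characters left out ...]
s': 1.5, 'joint_positions': array([-1.51408872e+00,  1.58397927e-01,  1.59698313e+00,  3.90823966e-06,
        1.38620704e+00, -2.10106489e-01]), 'qvel': array([ 0.00129737,  0.00112421,  0.00149191, -0.00114303, -0.00041704,
       -0.00108146]), 'joint_efforts': array([ 7.46750957e-04, -3.95999622e+01, -3.31698167e+01, -1.97655318e-04,
        5.30289781e-04,  9.78246732e-06]), 'tool_pos': array([ 151.58074366, -554.64931661,  248.30876949]), 'orientation': array([ 3.14158740e+00, -2.80830484e-06,  2.66813373e-01]), 'contact_force': array([-0.05788882, -0.11632521, -0.13391388]), 'moment': array([ 0.00894314,  0.01601304, -0.02265541]), 'finger_force': 0.0, 'grip_width': 85.44950584792406}
```

View pics/top0.png

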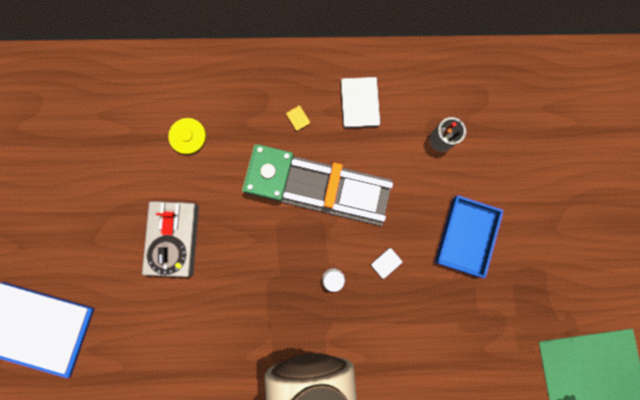

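View pics/scene0.png

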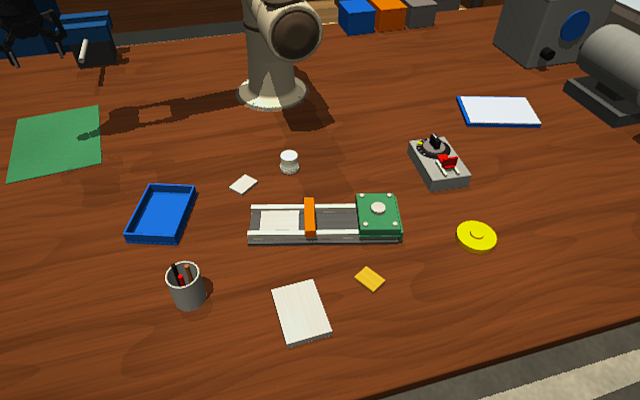

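The pictures show the stick (orange) at top (333,186), the hood at (268,172), the tray at (470,236) and the regulator at (170,240). There are three block candidates in the top view: the plate in the channel (360,195), a small white tile (387,263) and a large white plate (360,102). The one in the channel fits, because it lies on the channel floor and is about 84x60. I'll confirm with a crop and measured sizes.

```bash
python3 - <<'E'
from h import *
c=capture("top"); f=c["frame"]
a=cv2.resize(f[140:230,235:400],None,fx=4,fy=4,interpolation=cv2.INTER_CUBIC)
b=cv2.resize(f[195:285,135:205],None,fx=4,fy=4,interpolation=cv2.INTER_CUBIC)
im=np.zeros((360,660+140,3),np.uint8); im[:,:660]=a; 
cv2.imwrite("pics/crop1.png",im[:,:,::-1]); cv2.imwrite("pics/crop2.png",cv2.resize(b,None,fx=1.5,fy=1.5)[:,:,::-1])
def rect(m,z):
    u=np.argwhere(m)[:,::-1]; P=np.array([pix(c,x,y,z)[:2] for x,y in u],np.float32)
    r=cv2.minAreaRect(P); return [np.round(r[0],1).tolist(),np.round(r[1],1).tolist(),round(r[2],1)]
for t,z in dict(block=22,stick=48,tray=30,regulator=40,hood_mouth=50,lock_tab=77,dial_axis=48).items():
    for d in masks_of("top",t)[:3]: print(t,round(d["conf"],2),int(d["pixels"].sum()),rect(d["pixels"],z))
hsv=cv2.cvtColor(f,cv2.COLOR_RGB2HSV)
y=cv2.inRange(hsv,(22,120,120),(35,255,255))>0; y[:, :145]=0;y[:,195:]=0;y[:200]=0;y[280:]=0
print("mark",y.sum(),rect(y,44) if y.sum() else 0)
E
```

```text
block 0.97 993 [[577.3, -98.1], [87.6, 62.3], 74.0]
block 0.71 1715 [[796.8, -107.8], [119.9, 83.6], 1.5]
block 0.67 472 [[422.9, -153.5], [41.8, 56.7], 39.7]
stick 0.79 477 [[596.7, -37.2], [25.3, 102.0], 77.3]
stick 0.66 3753 [[477.2, -334.3], [119.5, 159.5], 70.0]
stick 0.45 952 [[572.3, -95.9], [81.8, 60.6], 75.6]
tray 0.88 3664 [[477.6, -341.7], [118.0, 160.5], 70.2]
tray 0.58 474 [[600.1, -38.8], [25.4, 105.0], 77.1]
tray 0.44 899 [[576.0, -98.4], [81.2, 58.9], 74.5]
regulator 0.67 3701 [[488.4, 320.3], [110.2, 159.9], 86.2]
regulator 0.48 419 [[600.9, -38.5], [24.1, 98.4], 77.9]
hood_mouth 0.72 5642 [[600.4, -4.0], [321.1, 115.5], 75.1]
lock_tab 0.74 284 [[521.9, 321.8], [40.1, 47.6], 84.1]
dial_axis 0.93 537 [[453.6, 326.4], [54.2, 53.1], 45.0]
mark 32 [[430.3, 301.7], [12.4, 10.3], 44.9]
```

View pics/crop1.png

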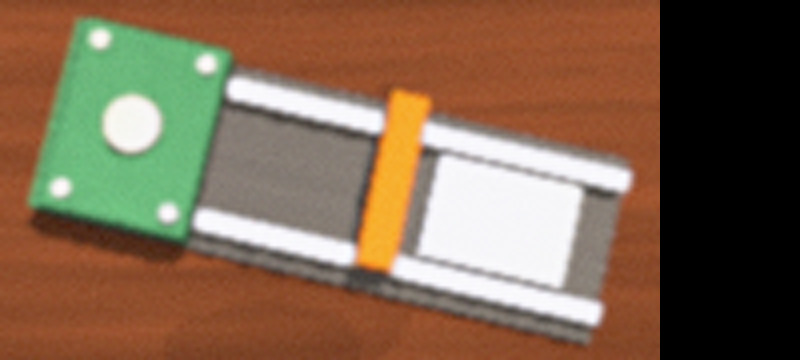

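View pics/crop2.png

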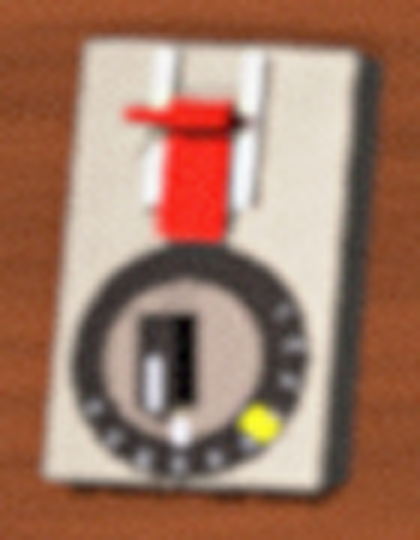

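The crop confirms the plate in the channel: 84 x 60 mm measured, between the fences. The other two measure 120 x 84 and 57 x 42. The mark is at crop2 (260,422) and the pointer at (180,430). Next I move above the stick.

Emit:
play_rows([
  {"gripper":0.085,"dx":0.446,"dy":0.517,"dz":-0.05,"wz":-0.51},
  {"gripper":0.085,"dx":0.446,"dy":0.517,"dz":-0.05,"wz":-0.51},
  {"gripper":0.085,"dx":0.446,"dy":0.517,"dz":-0.05,"wz":-0.51},
  {"gripper":0.085,"dx":0.446,"dy":0.517,"dz":-0.05,"wz":-0.51},
  {"gripper":0.085,"dx":0.446,"dy":0.517,"dz":-0.05,"wz":-0.51},
  {"gripper":0.085,"dx":0.446,"dy":0.517,"dz":-0.05,"wz":-0.51},
  {"gripper":0.085,"dx":0.446,"dy":0.517,"dz":-0.05,"wz":-0.51},
  {"gripper":0.085,"dx":0.446,"dy":0.517,"dz":-0.05,"wz":-0.51},
  {"gripper":0.085,"dx":0.446,"dy":0.517,"dz":-0.05,"wz":-0.51},
  {"gripper":0.085,"dx":0.446,"dy":0.517,"dz":-0.05,"wz":-0.51},
  {"gripper":0.085,"dx":0.446,"dy":0.517,"dz":-0.05,"wz":-0.51},
  {"gripper":0.085,"dx":0.446,"dy":0.517,"dz":-0.05,"wz":-0.51},
  {"gripper":0.085,"dx":0.446,"dy":0.517,"dz":-0.05,"wz":-0.51},
  {"gripper":0.085,"dx":0.446,"dy":0.517,"dz":-0.05,"wz":-0.51},
  {"gripper":0.085,"dx":0.446,"dy":0.517,"dz":-0.05,"wz":-0.51},
  {"gripper":0.085,"dx":0.446,"dy":0.517,"dz":-0.05,"wz":-0.51},
])

```text
invalid input
```

```bash
cat >> h.py <<'E'
from scipy.spatial.transform import Rotation as Ro
class W:
    def __init__(s):
        st=readout.get_state(); s.c=capture("wrist"); s.R=Ro.from_euler("xyz",st["orientation"]).as_matrix(); s.p=np.array(st["tool_pos"]); s.T=np.array(s.c["T_tool_cam"])
        s.Rc=s.R@s.T[:3,:3]; s.o=s.p+s.R@s.T[:3,3]; s.st=st
    def cam(s,p): return s.o+s.Rc@np.array(p,float)
    def pix(s,u,v,z):
        c=s.c; d=s.Rc@np.array([(u-c["cx"])/c["fx"],(v-c["cy"])/c["fy"],1]); return s.o+d*(z-s.o[2])/d[2]
    def rect(s,m,z):
        m=m.astype(np.uint8); k=max(cv2.findContours(m,cv2.RETR_EXTERNAL,cv2.CHAIN_APPROX_NONE)[0],key=cv2.contourArea)[:,0]
        r=cv2.minAreaRect(np.array([s.pix(x,y,z)[:2] for x,y in k],np.float32)); return np.round(r[0],1).tolist(),np.round(r[1],1).tolist(),round(r[2],2)
E
python3 - <<'E'
from h import *
w=W(); save(w.c,"w1.png"); print(w.p,w.st["orientation"],w.st["time_s"],w.T.round(2).tolist())
for t,z in dict(stick=48,block=22).items():
    print(t,[(round(d["conf"],2),w.rect(d["pixels"],z)) for d in masks_of("wrist",t)[:2]],[w.cam(d["point"]).round(1).tolist() for d in tip_of("wrist",t)[:2]])
print([w.cam(d["point"]).round(1).tolist() for d in tip_of("wrist","hood_mouth")[:2]])
E
```

```text
[ 151.56528241 -554.66026492  248.3137648 ] [ 3.14155203e+00 -1.82046299e-05  2.66779230e-01] 1.9 [[-0.0, -0.95, -0.32, 82.04], [1.0, 0.0, -0.0, 0.59], [0.0, -0.32, 0.95, -125.76], [0.0, 0.0, 0.0, 1.0]]
stick [] []
block [] []
[]
```

View pics/w1.png

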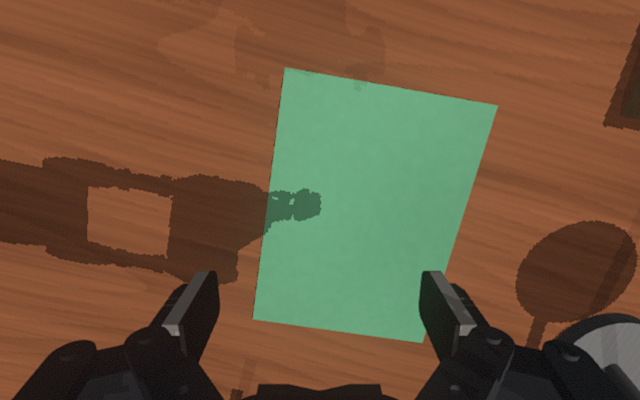

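The move was refused, so the picture only shows the green mat under the start pose. The rows probably need all seven keys, so I'm resending with them.

Emit:
play_rows([
  {"gripper":0.085,"dx":0.446,"dy":0.517,"dz":-0.05,"wx":0,"wy":0,"wz":-0.51},
  {"gripper":0.085,"dx":0.446,"dy":0.517,"dz":-0.05,"wx":0,"wy":0,"wz":-0.51},
  {"gripper":0.085,"dx":0.446,"dy":0.517,"dz":-0.05,"wx":0,"wy":0,"wz":-0.51},
  {"gripper":0.085,"dx":0.446,"dy":0.517,"dz":-0.05,"wx":0,"wy":0,"wz":-0.51},
  {"gripper":0.085,"dx":0.446,"dy":0.517,"dz":-0.05,"wx":0,"wy":0,"wz":-0.51},
  {"gripper":0.085,"dx":0.446,"dy":0.517,"dz":-0.05,"wx":0,"wy":0,"wz":-0.51},
  {"gripper":0.085,"dx":0.446,"dy":0.517,"dz":-0.05,"wx":0,"wy":0,"wz":-0.51},
  {"gripper":0.085,"dx":0.446,"dy":0.517,"dz":-0.05,"wx":0,"wy":0,"wz":-0.51},
  {"gripper":0.085,"dx":0.446,"dy":0.517,"dz":-0.05,"wx":0,"wy":0,"wz":-0.51},
  {"gripper":0.085,"dx":0.446,"dy":0.517,"dz":-0.05,"wx":0,"wy":0,"wz":-0.51},
  {"gripper":0.085,"dx":0.446,"dy":0.517,"dz":-0.05,"wx":0,"wy":0,"wz":-0.51},
  {"gripper":0.085,"dx":0.446,"dy":0.517,"dz":-0.05,"wx":0,"wy":0,"wz":-0.51},
  {"gripper":0.085,"dx":0.446,"dy":0.517,"dz":-0.05,"wx":0,"wy":0,"wz":-0.51},
  {"gripper":0.085,"dx":0.446,"dy":0.517,"dz":-0.05,"wx":0,"wy":0,"wz":-0.51},
  {"gripper":0.085,"dx":0.446,"dy":0.517,"dz":-0.05,"wx":0,"wy":0,"wz":-0.51},
  {"gripper":0.085,"dx":0.446,"dy":0.517,"dz":-0.05,"wx":0,"wy":0,"wz":-0.51},
])

```text
time_s: 4.2
tool_pos: [597.3, -38.4, 198.6]
orientation: [3.142, -0.0, -0.244]
contact_force: [-0.3, 0.6, 0.8]
grip_width: 84.9
finger_force: 0.0
```

```bash
python3 - <<'E'
from h import *
w=W(); save(w.c,"w2.png"); print(w.p)
for t,z in dict(stick=48,block=22).items():
    print(t,[(round(d["conf"],2),w.rect(d["pixels"],z)) for d in masks_of("wrist",t)[:2]],[w.cam(d["point"]).round(1).tolist() for d in tip_of("wrist",t)[:2]])
print([w.cam(d["point"]).round(1).tolist() for d in tip_of("wrist","hood_mouth")[:2]])
E
```

```text
[597.34742052 -38.36944998 198.55803638]
stick [(0.76, ([601.4, -38.9], [21.4, 100.1], 76.63)), (0.53, ([607.2, -5.5], [310.8, 114.8], 75.9))] [[602.7, -35.5, 24.7]]
block [(0.76, ([580.5, -100.6], [85.2, 61.0], 76.0)), (0.61, ([446.4, -163.7], [45.6, 26.9], 39.14))] [[580.2, -101.5, 11.3], [423.6, -156.2, 1.2]]
[[619.1, 57.6, 52.2], [579.3, -101.2, 11.8]]
```

View pics/w2.png

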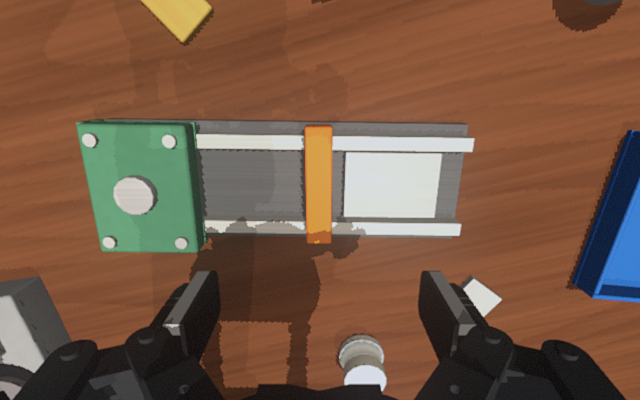

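The wrist view shows the stick at (318,185), aligned with the gripper, at world (601.5,-39) and 76.6°. I go down and grip.

Emit:
play_rows([
  {"gripper":0.06,"dx":0.004,"dy":-0.001,"dz":-0.06,"wx":0,"wy":0,"wz":0.01},
  {"gripper":0.06,"dx":0.004,"dy":-0.001,"dz":-0.11,"wx":0,"wy":0,"wz":0.01},
  {"gripper":0.06,"dx":0.004,"dy":-0.001,"dz":-0.135,"wx":0,"wy":0,"wz":0.01},
  {"gripper":0.06,"dx":0.004,"dy":-0.001,"dz":-0.152,"wx":0,"wy":0,"wz":0.01},
  {"gripper":0.06,"dx":0.004,"dy":-0.001,"dz":-0.152,"wx":0,"wy":0,"wz":0.01},
  {"gripper":0.015,"dx":0.004,"dy":-0.001,"dz":-0.152,"wx":0,"wy":0,"wz":0.01},
  {"gripper":0.015,"dx":0.004,"dy":-0.001,"dz":-0.152,"wx":0,"wy":0,"wz":0.01},
  {"gripper":0.015,"dx":0.004,"dy":-0.001,"dz":-0.152,"wx":0,"wy":0,"wz":0.01},
  {"gripper":0.015,"dx":0.004,"dy":-0.001,"dz":-0.152,"wx":0,"wy":0,"wz":0.01},
  {"gripper":0.015,"dx":0.004,"dy":-0.001,"dz":-0.152,"wx":0,"wy":0,"wz":0.01},
])

```text
time_s: 5.75
tool_pos: [602.9, -39.0, 48.1]
orientation: [3.142, -0.003, -0.233]
contact_force: [-1.5, 0.1, 6.3]
grip_width: 20.7
finger_force: 61.3
```

Emit:
play_rows([
  {"gripper":0.015,"dx":0,"dy":0,"dz":0.05,"wx":0,"wy":0,"wz":0},
  {"gripper":0.015,"dx":0,"dy":0,"dz":0.08,"wx":0,"wy":0,"wz":0},
  {"gripper":0.015,"dx":-0.018,"dy":-0.044,"dz":0.09,"wx":0,"wy":0,"wz":-0.02},
  {"gripper":0.015,"dx":-0.036,"dy":-0.088,"dz":0.09,"wx":0,"wy":0,"wz":-0.04},
  {"gripper":0.015,"dx":-0.054,"dy":-0.132,"dz":0.09,"wx":0,"wy":0,"wz":-0.06},
  {"gripper":0.015,"dx":-0.071,"dy":-0.176,"dz":0.09,"wx":0,"wy":0,"wz":-0.08},
  {"gripper":0.015,"dx":-0.089,"dy":-0.22,"dz":0.09,"wx":0,"wy":0,"wz":-0.1},
  {"gripper":0.015,"dx":-0.107,"dy":-0.264,"dz":0.09,"wx":0,"wy":0,"wz":-0.115},
  {"gripper":0.015,"dx":-0.124,"dy":-0.308,"dz":0.08,"wx":0,"wy":0,"wz":-0.115},
  {"gripper":0.015,"dx":-0.124,"dy":-0.308,"dz":0.07,"wx":0,"wy":0,"wz":-0.115},
  {"gripper":0.015,"dx":-0.124,"dy":-0.308,"dz":0.03,"wx":0,"wy":0,"wz":-0.115},
  {"gripper":0.015,"dx":-0.124,"dy":-0.308,"dz":0.0,"wx":0,"wy":0,"wz":-0.115},
  {"gripper":0.015,"dx":-0.124,"dy":-0.308,"dz":-0.01,"wx":0,"wy":0,"wz":-0.115},
  {"gripper":0.015,"dx":-0.124,"dy":-0.308,"dz":-0.018,"wx":0,"wy":0,"wz":-0.115},
  {"gripper":0.015,"dx":-0.124,"dy":-0.308,"dz":-0.018,"wx":0,"wy":0,"wz":-0.115},
])

```text
time_s: 7.62
tool_pos: [478.0, -346.7, 28.8]
orientation: [3.141, -0.001, -0.348]
contact_force: [-0.2, 0.9, -1.1]
grip_width: 20.6
finger_force: 60.3
```

Emit:
play_rows([
  {"gripper":0.045,"dx":0,"dy":0,"dz":0,"wx":0,"wy":0,"wz":0},
  {"gripper":0.045,"dx":0,"dy":0,"dz":0,"wx":0,"wy":0,"wz":0},
  {"gripper":0.045,"dx":0,"dy":0,"dz":0,"wx":0,"wy":0,"wz":0},
  {"gripper":0.045,"dx":0,"dy":0,"dz":0.03,"wx":0,"wy":0,"wz":0},
  {"gripper":0.045,"dx":0,"dy":0,"dz":0.1,"wx":0,"wy":0,"wz":0},
  {"gripper":0.01,"dx":0,"dy":0,"dz":0.13,"wx":0,"wy":0,"wz":0.15},
  {"gripper":0.01,"dx":0.088,"dy":0.185,"dz":0.13,"wx":0,"wy":0,"wz":1.674},
  {"gripper":0.01,"dx":0.088,"dy":0.185,"dz":0.13,"wx":0,"wy":0,"wz":1.674},
  {"gripper":0.01,"dx":0.088,"dy":0.185,"dz":0.13,"wx":0,"wy":0,"wz":1.674},
  {"gripper":0.01,"dx":0.088,"dy":0.185,"dz":0.13,"wx":0,"wy":0,"wz":1.674},
  {"gripper":0.01,"dx":0.088,"dy":0.185,"dz":0.13,"wx":0,"wy":0,"wz":1.674},
  {"gripper":0.01,"dx":0.088,"dy":0.185,"dz":0.13,"wx":0,"wy":0,"wz":1.674},
  {"gripper":0.01,"dx":0.088,"dy":0.185,"dz":0.13,"wx":0,"wy":0,"wz":1.674},
  {"gripper":0.01,"dx":0.088,"dy":0.185,"dz":0.13,"wx":0,"wy":0,"wz":1.674},
  {"gripper":0.01,"dx":0.088,"dy":0.185,"dz":0.13,"wx":0,"wy":0,"wz":1.674},
  {"gripper":0.01,"dx":0.088,"dy":0.185,"dz":0.13,"wx":0,"wy":0,"wz":1.674},
  {"gripper":0.01,"dx":0.088,"dy":0.185,"dz":0.13,"wx":0,"wy":0,"wz":1.674},
])

```text
time_s: 9.75
tool_pos: [565.6, -161.7, 158.3]
orientation: [3.142, -0.0, 1.324]
contact_force: [-0.2, 0.6, 0.2]
grip_width: 10.1
finger_force: 0.0
```

```bash
python3 - <<'E'
from h import *
c=capture("top"); save(c,"top2.png"); print("stick",[w_of(c,d["point"]).round().tolist() for d in tip_of("top","stick")[:2]])
w=W(); save(w.c,"w3.png"); print(w.p,w.st["orientation"],w.st["contact_force"])
for t,z in dict(block=22).items():
    print(t,[(round(d["conf"],2),w.rect(d["pixels"],z)) for d in masks_of("wrist",t)[:3]],[w.cam(d["point"]).round(1).tolist() for d in tip_of("wrist",t)[:3]])
print([(round(d["conf"],2),w.cam(d["point"]).round(1).tolist()) for d in tip_of("wrist","hood_mouth")[:2]])
E
```

```text
stick []
[ 565.54564175 -161.64911805  158.29293827] [-3.14152395e+00 -5.51761155e-06  1.32479500e+00] [ 0.80378047 -0.14817107 -0.11966187]
block [(0.85, ([432.6, -152.2], [43.1, 55.1], 39.14)), (0.84, ([768.6, -110.1], [72.7, 81.6], 1.97)), (0.65, ([578.4, -100.1], [84.8, 61.1], 74.73))] [[579.7, -99.7, 11.2], [422.0, -157.4, 0.6], [798.1, -107.6, 3.4]]
[]
```

View pics/w3.png

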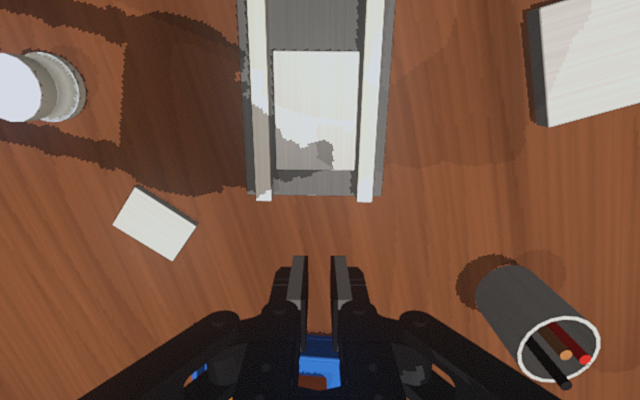

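The wrist view shows the blank between the fences, with its rear edge at about (314,170), the fence ends at (264,200) and (365,200), and the gripper behind. Next I work out the centre line and check the stick by colour.

```bash
python3 - <<'E'
from h import *
w=W(); P=lambda u,v,z:w.pix(u,v,z)[:2].round(1)
print("rear edge",P(277,170,22),P(352,170,22),"front",P(273,50,22),P(358,51,22)); print("fence ends",P(256,201,26),P(271,200,26),P(357,202,26),P(372,201,26)); print("far",P(247,2,26),P(267,2,26),P(363,2,26),P(386,2,26))
c=capture("top"); f=c["frame"]
m=cv2.inRange(cv2.cvtColor(f,cv2.COLOR_RGB2HSV),(8,150,150),(20,255,255)); m[:,:400]=0;m[:190]=0;m[290:]=0;m[:,510:]=0
print(m.sum()/255); u=np.argwhere(m>0)[:,::-1].astype(np.float32)
if len(u): r=cv2.minAreaRect(np.array([pix(c,x,y,27)[:2] for x,y in u],np.float32)); print(r)
E
```

```text
rear edge [ 539.9 -134.3] [ 595.4 -148.3] front [560.8 -52.6] [617.4 -67.4]
fence ends [ 517.9 -153.2] [ 529.4 -155.2] [ 593.6 -173. ] [ 605.1 -175. ]
far [552.9 -21.3] [565.5 -24.5] [626.2 -39.7] [640.7 -43.3]
13.0
((546.5396728515625, -432.8041076660156), (52.14717483520508, 27.476167678833008), 32.544124603271484)
```

View pics/top2.png

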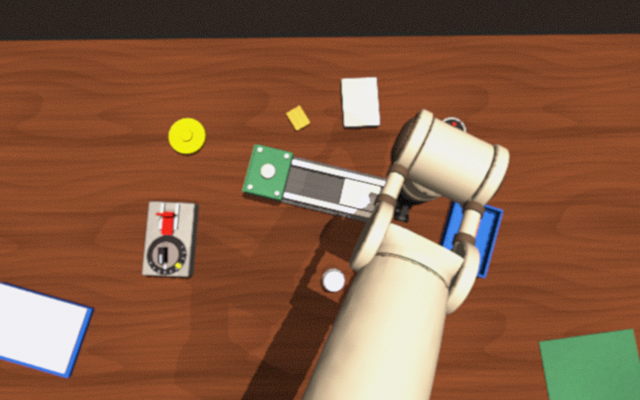

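Emit:
play_rows([
  {"gripper":0.01,"dx":-0.003,"dy":0.001,"dz":-0.06,"wx":0,"wy":0,"wz":-0.01},
  {"gripper":0.01,"dx":-0.003,"dy":0.001,"dz":-0.1,"wx":0,"wy":0,"wz":-0.01},
  {"gripper":0.01,"dx":-0.003,"dy":0.001,"dz":-0.12,"wx":0,"wy":0,"wz":-0.01},
  {"gripper":0.01,"dx":-0.003,"dy":0.001,"dz":-0.127,"wx":0,"wy":0,"wz":-0.01},
  {"gripper":0.01,"dx":-0.003,"dy":0.001,"dz":-0.127,"wx":0,"wy":0,"wz":-0.01},
])

```text
time_s: 10.78
tool_pos: [563.4, -161.1, 32.3]
orientation: [3.14, 0.0, 1.316]
contact_force: [0.2, 0.4, 0.1]
grip_width: 10.1
finger_force: 0.0
```

```bash
python3 - <<'E'
from h import *
c=capture("scene"); f=c["frame"]; save(c,"sc2.png")
for d in tip_of("scene","stick")[:2]: print(d["conf"],w_of(c,d["point"]).round())
m=cv2.inRange(cv2.cvtColor(f,cv2.COLOR_RGB2HSV),(8,150,110),(20,255,255)); m[:160]=0;m[260:]=0;m[:,:110]=0;m[:,210:]=0
u=np.argwhere(m>0)[:,::-1].astype(np.float32); print(len(u),cv2.minAreaRect(u) if len(u) else 0)
if len(u): print(pix(c,*u.mean(0),27)); 
print(readout.get_state()["tool_pos"],readout.get_state()["contact_force"])
E
```

```text
0.81 [ 473. -346.    8.]
0.36 [425. 330.  44.]
6810 ((159.5, 209.5), (99.0, 99.0), 90.0)
[ 473.98189501 -351.12151447   27.        ]
[ 563.94232793 -161.33760177   33.11649164] [-0.58297891 -0.16083734 -0.99764346]
```

The stick lies in the tray at (473,-346), z 8. Now I push, up to a point short of the earliest stop.

Emit:
play_rows([
  {"gripper":0.01,"dx":0.001,"dy":0.004,"dz":0,"wx":0,"wy":0,"wz":0},
  {"gripper":0.01,"dx":0.002,"dy":0.008,"dz":0,"wx":0,"wy":0,"wz":0},
  {"gripper":0.01,"dx":0.003,"dy":0.012,"dz":0,"wx":0,"wy":0,"wz":0},
  {"gripper":0.01,"dx":0.004,"dy":0.0155,"dz":0,"wx":0,"wy":0,"wz":0},
  {"gripper":0.01,"dx":0.006,"dy":0.0232,"dz":0,"wx":0,"wy":0,"wz":0},
  {"gripper":0.01,"dx":0.008,"dy":0.031,"dz":0,"wx":0,"wy":0,"wz":0},
  {"gripper":0.01,"dx":0.01,"dy":0.0387,"dz":0,"wx":0,"wy":0,"wz":0},
  {"gripper":0.01,"dx":0.012,"dy":0.0465,"dz":0,"wx":0,"wy":0,"wz":0},
  {"gripper":0.01,"dx":0.014,"dy":0.0542,"dz":0,"wx":0,"wy":0,"wz":0},
  {"gripper":0.01,"dx":0.016,"dy":0.062,"dz":0,"wx":0,"wy":0,"wz":0},
  {"gripper":0.01,"dx":0.018,"dy":0.0697,"dz":0,"wx":0,"wy":0,"wz":0},
  {"gripper":0.01,"dx":0.02,"dy":0.0774,"dz":0,"wx":0,"wy":0,"wz":0},
  {"gripper":0.01,"dx":0.022,"dy":0.0852,"dz":0,"wx":0,"wy":0,"wz":0},
  {"gripper":0.01,"dx":0.024,"dy":0.0929,"dz":0,"wx":0,"wy":0,"wz":0},
  {"gripper":0.01,"dx":0.026,"dy":0.1007,"dz":0,"wx":0,"wy":0,"wz":0},
  {"gripper":0.01,"dx":0.028,"dy":0.1084,"dz":0,"wx":0,"wy":0,"wz":0},
  {"gripper":0.01,"dx":0.03,"dy":0.1162,"dz":0,"wx":0,"wy":0,"wz":0},
  {"gripper":0.01,"dx":0.0315,"dy":0.122,"dz":0,"wx":0,"wy":0,"wz":0},
  {"gripper":0.01,"dx":0.032,"dy":0.124,"dz":0,"wx":0,"wy":0,"wz":0},
])

```text
time_s: 13.25
tool_pos: [594.6, -36.2, 31.2]
orientation: [-3.141, 0.0, 1.316]
contact_force: [-1.3, -4.7, 2.7]
grip_width: 9.7
finger_force: 2.3
```

```bash
python3 - <<'E'
from h import *
w=W(); save(w.c,"w4.png"); print(w.p,w.st["contact_force"])
print([(round(d["conf"],2),w.rect(d["pixels"],22)) for d in masks_of("wrist","block")[:3]],[(d["conf"],w.cam(d["point"]).round(1).tolist()) for d in tip_of("wrist","hood_mouth")[:3]])
E
```

```text
[594.56697352 -36.1823518   31.21052531] [-1.30166132 -4.67041371  2.70535473]
[(0.82, ([607.9, 14.9], [83.8, 60.3], 75.41)), (0.64, ([728.9, -94.2], [5.3, 78.7], 1.59))] [(0.58, [618.7, 57.5, 53.6])]
```

View pics/w4.png

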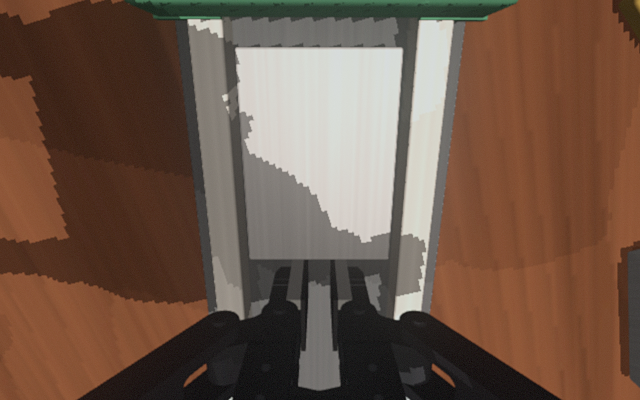

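The blank is sliding squarely at about 4.8 N, with its front edge at (320,47) just short of the hood. I continue in small felt steps.

Emit:
play_rows([
  {"gripper":0.01,"dx":0.001,"dy":0.0039,"dz":0.001,"wx":0,"wy":0,"wz":0},
  {"gripper":0.01,"dx":0.002,"dy":0.0077,"dz":0.001,"wx":0,"wy":0,"wz":0},
  {"gripper":0.01,"dx":0.003,"dy":0.0116,"dz":0.001,"wx":0,"wy":0,"wz":0},
  {"gripper":0.01,"dx":0.0035,"dy":0.0136,"dz":0.001,"wx":0,"wy":0,"wz":0},
  {"gripper":0.01,"dx":0.004,"dy":0.0155,"dz":0.001,"wx":0,"wy":0,"wz":0},
])

```text
time_s: 14.02
tool_pos: [598.5, -21.0, 32.2]
orientation: [-3.141, 0.0, 1.316]
contact_force: [0.3, -2.2, -2.1]
grip_width: 10.1
finger_force: 1.1
```

Emit:
play_rows([
  {"gripper":0.01,"dx":0.0005,"dy":0.0019,"dz":0,"wx":0,"wy":0,"wz":0},
  {"gripper":0.01,"dx":0.001,"dy":0.0039,"dz":0,"wx":0,"wy":0,"wz":0},
  {"gripper":0.01,"dx":0.0012,"dy":0.0048,"dz":0,"wx":0,"wy":0,"wz":0},
])

```text
time_s: 14.4
tool_pos: [599.8, -16.2, 32.3]
orientation: [3.141, -0.0, 1.316]
contact_force: [-0.6, -2.2, -1.8]
grip_width: 10.1
finger_force: 1.1
```

Emit:
play_rows([
  {"gripper":0.01,"dx":0.0005,"dy":0.0019,"dz":0,"wx":0,"wy":0,"wz":0},
  {"gripper":0.01,"dx":0.001,"dy":0.0039,"dz":0,"wx":0,"wy":0,"wz":0},
  {"gripper":0.01,"dx":0.0012,"dy":0.0048,"dz":0,"wx":0,"wy":0,"wz":0},
])

```text
time_s: 14.78
tool_pos: [601.1, -11.4, 32.4]
orientation: [3.141, 0.0, 1.316]
contact_force: [-0.8, -2.1, -1.1]
grip_width: 9.8
finger_force: 1.1
```

Emit:
play_rows([
  {"gripper":0.01,"dx":0.0005,"dy":0.0019,"dz":0,"wx":0,"wy":0,"wz":0},
  {"gripper":0.01,"dx":0.001,"dy":0.0039,"dz":0,"wx":0,"wy":0,"wz":0},
  {"gripper":0.01,"dx":0.0012,"dy":0.0048,"dz":0,"wx":0,"wy":0,"wz":0},
])

```text
time_s: 15.15
tool_pos: [602.2, -6.6, 32.3]
orientation: [3.141, 0.0, 1.316]
contact_force: [-0.6, -2.2, -1.4]
grip_width: 10.2
finger_force: 1.2
```

Emit:
play_rows([
  {"gripper":0.01,"dx":0.0005,"dy":0.0019,"dz":0,"wx":0,"wy":0,"wz":0},
  {"gripper":0.01,"dx":0.001,"dy":0.0039,"dz":0,"wx":0,"wy":0,"wz":0},
  {"gripper":0.01,"dx":0.0012,"dy":0.0048,"dz":0,"wx":0,"wy":0,"wz":0},
])

```text
time_s: 15.52
tool_pos: [603.4, -1.9, 32.3]
orientation: [3.142, 0.0, 1.316]
contact_force: [-0.6, -2.8, -1.3]
grip_width: 9.9
finger_force: 1.6
```

Emit:
play_rows([
  {"gripper":0.01,"dx":0.0003,"dy":0.0012,"dz":0,"wx":0,"wy":0,"wz":0},
  {"gripper":0.01,"dx":0.0006,"dy":0.0024,"dz":0,"wx":0,"wy":0,"wz":0},
  {"gripper":0.01,"dx":0.0007,"dy":0.0029,"dz":0,"wx":0,"wy":0,"wz":0},
])

```text
time_s: 15.9
tool_pos: [603.9, -0.3, 32.4]
orientation: [-3.141, 0.003, 1.316]
contact_force: [-2.8, -8.6, 0.2]
grip_width: 9.9
finger_force: 4.5
```

Emit:
play_rows([
  {"gripper":0.01,"dx":0.0002,"dy":0.001,"dz":0,"wx":0,"wy":0,"wz":0},
  {"gripper":0.01,"dx":0.0004,"dy":0.0017,"dz":0,"wx":0,"wy":0,"wz":0},
  {"gripper":0.01,"dx":0.0004,"dy":0.0017,"dz":0,"wx":0,"wy":0,"wz":0},
])

```text
time_s: 16.27
tool_pos: [604.1, 0.4, 32.4]
orientation: [-3.141, 0.004, 1.316]
contact_force: [-2.4, -11.3, 0.5]
grip_width: 10.1
finger_force: 6.0
```

The stop is felt: force rose from 2.2 N to 11 N within about 2.5 mm, roughly 36 mm past the hood mouth. I back off and go to the knob.

Emit:
play_rows([
  {"gripper":0.01,"dx":-0.001,"dy":-0.004,"dz":0,"wx":0,"wy":0,"wz":0},
  {"gripper":0.01,"dx":-0.004,"dy":-0.015,"dz":0,"wx":0,"wy":0,"wz":0},
  {"gripper":0.01,"dx":-0.007,"dy":-0.028,"dz":0,"wx":0,"wy":0,"wz":0},
  {"gripper":0.01,"dx":-0.007,"dy":-0.028,"dz":0.05,"wx":0,"wy":0,"wz":0},
  {"gripper":0.01,"dx":-0.007,"dy":-0.028,"dz":0.11,"wx":0,"wy":0,"wz":0},
  {"gripper":0.05,"dx":-0.007,"dy":-0.028,"dz":0.165,"wx":0,"wy":0,"wz":0},
  {"gripper":0.05,"dx":-0.151,"dy":0.325,"dz":0.168,"wx":0,"wy":0,"wz":-1.316},
  {"gripper":0.05,"dx":-0.151,"dy":0.325,"dz":0.168,"wx":0,"wy":0,"wz":-1.316},
  {"gripper":0.05,"dx":-0.151,"dy":0.325,"dz":0.168,"wx":0,"wy":0,"wz":-1.316},
  {"gripper":0.05,"dx":-0.151,"dy":0.325,"dz":0.168,"wx":0,"wy":0,"wz":-1.316},
  {"gripper":0.05,"dx":-0.151,"dy":0.325,"dz":0.168,"wx":0,"wy":0,"wz":-1.316},
  {"gripper":0.05,"dx":-0.151,"dy":0.325,"dz":0.168,"wx":0,"wy":0,"wz":-1.316},
  {"gripper":0.05,"dx":-0.151,"dy":0.325,"dz":0.168,"wx":0,"wy":0,"wz":-1.316},
  {"gripper":0.05,"dx":-0.151,"dy":0.325,"dz":0.168,"wx":0,"wy":0,"wz":-1.316},
  {"gripper":0.05,"dx":-0.151,"dy":0.325,"dz":0.168,"wx":0,"wy":0,"wz":-1.316},
  {"gripper":0.05,"dx":-0.151,"dy":0.325,"dz":0.168,"wx":0,"wy":0,"wz":-1.316},
])

```text
time_s: 18.27
tool_pos: [453.7, 327.2, 200.3]
orientation: [-3.141, -0.0, 0.0]
contact_force: [0.9, 0.2, -0.0]
grip_width: 49.9
finger_force: 0.0
```

```bash
python3 - <<'E'
from h import *
w=W(); save(w.c,"w5.png"); print(w.p,w.st["orientation"],w.st["time_s"])
for t in("dial_axis","pointer","mark","lock_tab","regulator"): print(t,[(round(d["conf"],2),w.cam(d["point"]).round(1).tolist()) for d in tip_of("wrist",t)[:2]])
hsv=cv2.cvtColor(w.c["frame"],cv2.COLOR_RGB2HSV)
y=cv2.inRange(hsv,(22,120,120),(35,255,255)); n,l,s,ce=cv2.connectedComponentsWithStats(y)
for i in range(1,n):
    if s[i,4]>15: print("yellow",s[i].tolist(),ce[i].round(1),w.pix(*ce[i],44).round(1))
for t,z in dict(dial_axis=48,regulator=40,lock_tab=60).items(): print(t,[w.rect(d["pixels"],z) for d in masks_of("wrist",t)[:1]])
cv2.imwrite("pics/w5c.png",cv2.resize(w.c["frame"][60:300,180:460],None,fx=2.5,fy=2.5,interpolation=cv2.INTER_CUBIC)[:,:,::-1])
c=capture("top"); print("block",[w_of(c,d["point"]).round().tolist() for d in tip_of("top","block")[:3]])
E
```

```text
[453.74970953 327.15484217 200.32796718] [-3.14144614e+00 -4.42718651e-05  3.25710972e-04] 18.275
dial_axis [(0.61, [451.8, 329.3, 61.4])]
pointer [(0.93, [425.2, 328.1, 42.7])]
mark [(0.46, [436.0, 303.1, 45.1])]
lock_tab [(0.79, [543.2, 322.3, 66.1])]
regulator [(0.93, [490.7, 327.8, -0.1])]
yellow [343, 208, 17, 15, 138] [350.8 214.9] [430.5 299.4  44. ]
dial_axis [([456.3, 327.3], [55.3, 54.7], 45.15)]
regulator [([490.8, 325.2], [100.0, 158.3], 86.2)]
lock_tab [([524.4, 321.0], [49.1, 37.3], 0.01)]
block [[614.0, 52.0, 12.0], [800.0, -111.0, 1.0], [422.0, -156.0, 0.0]]
```

View pics/w5c.png

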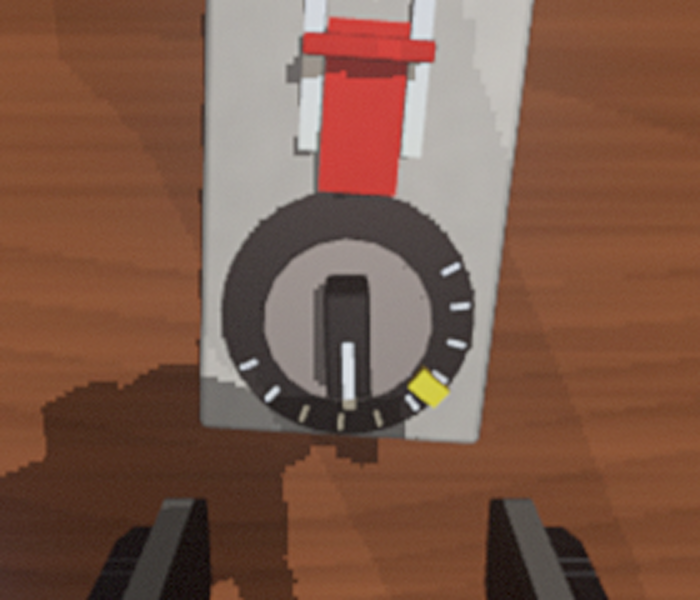

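The crop shows the knob skirt centred at (348,322), the pointer tip at (349,408) and the yellow mark at (428,388), whose inner end faces the knob. I compute the angle between pointer and mark.

```bash
python3 - <<'E'
from h import *
w=W(); P=lambda a,b,z:w.pix(180+a/2.5,60+b/2.5,z)[:2]
c=P(348.5,322,48); r=P(348.5,313.5,44)
print("axis skirt",c,"ring",r)
for n,a,b in(("ptr tip",349,408),("mark c",428.5,388),("mark in",419,379)):
    for z in (44,):
        q=P(a,b,z)
        for o in (c,r,(c+r)/2): d=q-o; print(n,q.round(1),np.hypot(*d).round(1),round(np.arctan2(d[1],d[0])%6.283,3))
print("grip top far/near",P(348,292,74),P(349,375,74), "ptr on grip",P(348,343,74),P(349,400,48))
E
```

```text
axis skirt [454.73615712 326.85374025] ring [456.52373084 326.85145546]
ptr tip [422.6 326.7] 32.1 3.147
ptr tip [422.6 326.7] 33.9 3.147
ptr tip [422.6 326.7] 33.0 3.147
mark c [430.  299.4] 37.0 3.979
mark c [430.  299.4] 38.2 3.944
mark c [430.  299.4] 37.6 3.961
mark in [433.3 302.7] 32.3 3.985
mark in [433.3 302.7] 33.5 3.945
mark in [433.3 302.7] 32.9 3.965
grip top far/near [471.54233491 327.02451836] [445.46651014 326.71659843] ptr on grip [455.71501595 327.02293371] [427.13100681 326.67592676]
```

Emit:
play_rows([
  {"gripper":0.04,"dx":0.001,"dy":0,"dz":-0.06,"wx":0,"wy":0,"wz":0},
  {"gripper":0.04,"dx":0.001,"dy":0,"dz":-0.1,"wx":0,"wy":0,"wz":0},
  {"gripper":0.04,"dx":0.001,"dy":0,"dz":-0.12,"wx":0,"wy":0,"wz":0},
  {"gripper":0.04,"dx":0.001,"dy":0,"dz":-0.132,"wx":0,"wy":0,"wz":0},
  {"gripper":0.04,"dx":0.001,"dy":0,"dz":-0.132,"wx":0,"wy":0,"wz":0},
  {"gripper":0.01,"dx":0.001,"dy":0,"dz":-0.132,"wx":0,"wy":0,"wz":0},
  {"gripper":0.01,"dx":0.001,"dy":0,"dz":-0.132,"wx":0,"wy":0,"wz":0},
  {"gripper":0.01,"dx":0.001,"dy":0,"dz":-0.132,"wx":0,"wy":0,"wz":0},
  {"gripper":0.01,"dx":0.001,"dy":0,"dz":-0.132,"wx":0,"wy":0,"wz":0},
])

```text
time_s: 20.0
tool_pos: [455.4, 327.5, 69.9]
orientation: [3.141, -0.002, 0.0]
contact_force: [-1.0, -3.7, 6.5]
grip_width: 12.3
finger_force: 59.6
```

Emit:
play_rows([
  {"gripper":0.01,"dx":0,"dy":0,"dz":0.001,"wx":0,"wy":0,"wz":0.12},
  {"gripper":0.01,"dx":0,"dy":0,"dz":0.001,"wx":0,"wy":0,"wz":0.25},
  {"gripper":0.01,"dx":0,"dy":0,"dz":0.001,"wx":0,"wy":0,"wz":0.38},
  {"gripper":0.01,"dx":0,"dy":0,"dz":0.001,"wx":0,"wy":0,"wz":0.51},
  {"gripper":0.01,"dx":0,"dy":0,"dz":0.001,"wx":0,"wy":0,"wz":0.64},
  {"gripper":0.01,"dx":0,"dy":0,"dz":0.001,"wx":0,"wy":0,"wz":0.75},
  {"gripper":0.01,"dx":0,"dy":0,"dz":0.001,"wx":0,"wy":0,"wz":0.82},
  {"gripper":0.01,"dx":0,"dy":0,"dz":0.001,"wx":0,"wy":0,"wz":0.82},
  {"gripper":0.01,"dx":0,"dy":0,"dz":0.001,"wx":0,"wy":0,"wz":0.82},
  {"gripper":0.04,"dx":0,"dy":0,"dz":0.001,"wx":0,"wy":0,"wz":0.82},
  {"gripper":0.04,"dx":0,"dy":0,"dz":0.001,"wx":0,"wy":0,"wz":0.82},
  {"gripper":0.04,"dx":0,"dy":0,"dz":0.001,"wx":0,"wy":0,"wz":0.82},
  {"gripper":0.04,"dx":0,"dy":0,"dz":0.05,"wx":0,"wy":0,"wz":0.82},
  {"gripper":0.04,"dx":0,"dy":0,"dz":0.11,"wx":0,"wy":0,"wz":0.82},
  {"gripper":0.04,"dx":0,"dy":0,"dz":0.132,"wx":0,"wy":0,"wz":0.5},
  {"gripper":0.04,"dx":0,"dy":0,"dz":0.132,"wx":0,"wy":0,"wz":0.2},
  {"gripper":0.04,"dx":0,"dy":0,"dz":0.132,"wx":0,"wy":0,"wz":0},
  {"gripper":0.04,"dx":0,"dy":0,"dz":0.132,"wx":0,"wy":0,"wz":0},
  {"gripper":0.04,"dx":0,"dy":0,"dz":0.132,"wx":0,"wy":0,"wz":0},
])

```text
time_s: 22.38
tool_pos: [454.4, 327.6, 200.2]
orientation: [3.142, 0.0, -0.004]
contact_force: [-0.6, -0.3, 0.6]
grip_width: 40.0
finger_force: 0.0
```

```bash
python3 - <<'E'
from h import *
w=W(); print(w.p,w.st["orientation"],w.st["time_s"])
for t in("dial_axis","pointer","mark","lock_tab"): print(t,[(round(d["conf"],2),w.cam(d["point"]).round(1).tolist()) for d in tip_of("wrist",t)[:2]])
cv2.imwrite("pics/w6c.png",cv2.resize(w.c["frame"][60:300,180:460],None,fx=2.5,fy=2.5,interpolation=cv2.INTER_CUBIC)[:,:,::-1])
E
```

```text
[454.36541481 327.6323973  200.23555897] [ 3.14157308e+00  1.97115678e-04 -3.60228738e-03] 22.375
dial_axis [(0.9, [450.7, 327.6, 58.9])]
pointer [(0.69, [431.0, 306.6, 44.5])]
mark [(0.62, [438.1, 305.3, 45.0])]
lock_tab [(0.82, [542.8, 321.8, 68.6])]
```

View pics/w6c.png

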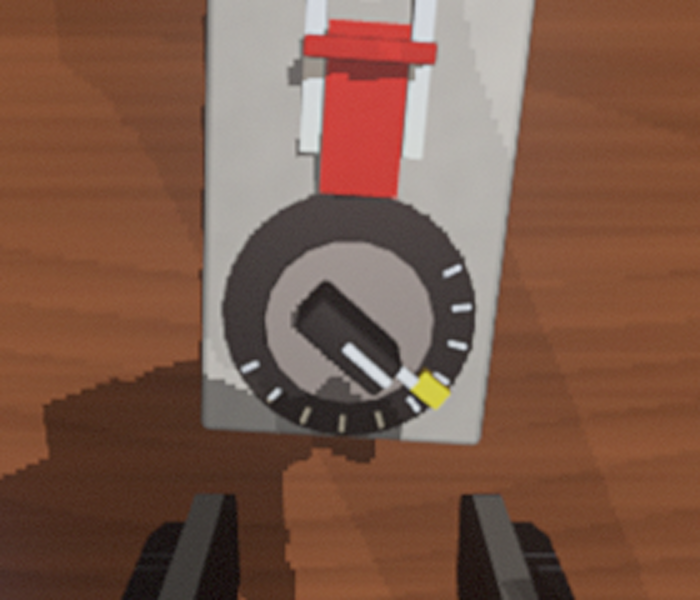

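The pointer tip at (410,380) now stands at the mark's inner edge (420,380). Next is the lock: go behind the tab and push it towards the knob.

Emit:
play_rows([
  {"gripper":0.0,"dx":0.06,"dy":-0.004,"dz":0,"wx":0,"wy":0,"wz":-0.065},
  {"gripper":0.0,"dx":0.115,"dy":-0.008,"dz":0,"wx":0,"wy":0,"wz":-0.065},
  {"gripper":0.0,"dx":0.118,"dy":-0.008,"dz":-0.01,"wx":0,"wy":0,"wz":-0.065},
  {"gripper":0.0,"dx":0.118,"dy":-0.008,"dz":-0.06,"wx":0,"wy":0,"wz":-0.065},
  {"gripper":0.0,"dx":0.118,"dy":-0.008,"dz":-0.1,"wx":0,"wy":0,"wz":-0.065},
  {"gripper":0.0,"dx":0.118,"dy":-0.008,"dz":-0.12,"wx":0,"wy":0,"wz":-0.065},
  {"gripper":0.0,"dx":0.118,"dy":-0.008,"dz":-0.126,"wx":0,"wy":0,"wz":-0.065},
  {"gripper":0.0,"dx":0.118,"dy":-0.008,"dz":-0.126,"wx":0,"wy":0,"wz":-0.065},
])

```text
time_s: 23.62
tool_pos: [573.1, 320.1, 75.6]
orientation: [-3.141, -0.002, -0.065]
contact_force: [-0.7, 0.2, 0.6]
grip_width: -0.1
finger_force: 0.0
```

Emit:
play_rows([
  {"gripper":0.0,"dx":-0.006,"dy":0.0004,"dz":0,"wx":0,"wy":0,"wz":0},
  {"gripper":0.0,"dx":-0.01,"dy":0.0007,"dz":0,"wx":0,"wy":0,"wz":0},
  {"gripper":0.0,"dx":-0.014,"dy":0.001,"dz":0,"wx":0,"wy":0,"wz":0},
  {"gripper":0.0,"dx":-0.018,"dy":0.0012,"dz":0,"wx":0,"wy":0,"wz":0},
  {"gripper":0.0,"dx":-0.022,"dy":0.0014,"dz":0,"wx":0,"wy":0,"wz":0},
  {"gripper":0.0,"dx":-0.026,"dy":0.0017,"dz":0,"wx":0,"wy":0,"wz":0},
  {"gripper":0.0,"dx":-0.03,"dy":0.002,"dz":0,"wx":0,"wy":0,"wz":0},
  {"gripper":0.0,"dx":-0.034,"dy":0.0022,"dz":0,"wx":0,"wy":0,"wz":0},
  {"gripper":0.0,"dx":-0.038,"dy":0.0025,"dz":0,"wx":0,"wy":0,"wz":0},
  {"gripper":0.0,"dx":-0.042,"dy":0.0027,"dz":0,"wx":0,"wy":0,"wz":0},
])

```text
time_s: 24.88
tool_pos: [530.3, 322.5, 74.5]
orientation: [-3.141, -0.0, -0.065]
contact_force: [1.0, 0.8, 1.0]
grip_width: 0.4
finger_force: 0.8
```

Emit:
play_rows([
  {"gripper":0.0,"dx":-0.002,"dy":0.0001,"dz":0,"wx":0,"wy":0,"wz":0},
  {"gripper":0.0,"dx":-0.002,"dy":0.0001,"dz":0,"wx":0,"wy":0,"wz":0},
])

```text
time_s: 25.12
tool_pos: [528.4, 322.5, 74.3]
orientation: [-3.141, -0.0, -0.065]
contact_force: [0.8, -0.1, 0.9]
grip_width: -0.5
finger_force: 0.8
```

Emit:
play_rows([
  {"gripper":0.0,"dx":-0.002,"dy":0.0001,"dz":0,"wx":0,"wy":0,"wz":0},
  {"gripper":0.0,"dx":-0.004,"dy":0.0002,"dz":0,"wx":0,"wy":0,"wz":0},
  {"gripper":0.0,"dx":-0.004,"dy":0.0002,"dz":0,"wx":0,"wy":0,"wz":0},
])

```text
time_s: 25.5
tool_pos: [528.0, 322.5, 74.6]
orientation: [-3.14, -0.008, -0.066]
contact_force: [14.2, 2.1, -8.5]
grip_width: -0.1
finger_force: 7.0
```

The lock is home: the tool stopped at x = 528 with 14 N. I back off, lift clear and check everything.

Emit:
play_rows([
  {"gripper":0.0,"dx":0.01,"dy":0,"dz":0,"wx":0,"wy":0,"wz":0},
  {"gripper":0.0,"dx":0.03,"dy":-0.002,"dz":0,"wx":0,"wy":0,"wz":0},
  {"gripper":0.0,"dx":0.03,"dy":-0.002,"dz":0.05,"wx":0,"wy":0,"wz":0},
  {"gripper":0.0,"dx":0.0,"dy":0,"dz":0.1,"wx":0,"wy":0,"wz":0},
  {"gripper":0.03,"dx":-0.06,"dy":0.004,"dz":0.126,"wx":0,"wy":0,"wz":0.065},
  {"gripper":0.03,"dx":-0.07,"dy":0.004,"dz":0.126,"wx":0,"wy":0,"wz":0.065},
  {"gripper":0.03,"dx":-0.07,"dy":0.004,"dz":0.126,"wx":0,"wy":0,"wz":0.065},
  {"gripper":0.03,"dx":-0.07,"dy":0.004,"dz":0.126,"wx":0,"wy":0,"wz":0.065},
])

```text
time_s: 26.5
tool_pos: [454.9, 326.2, 199.2]
orientation: [3.141, 0.002, -0.001]
contact_force: [-0.0, 0.6, 0.0]
grip_width: 29.9
finger_force: 0.0
```

```bash
python3 - <<'E'
from h import *
w=W(); print(w.p)
for t in("pointer","mark","lock_tab"): print(t,[(round(d["conf"],2),w.cam(d["point"]).round(1).tolist()) for d in tip_of("wrist",t)[:2]])
hsv=cv2.cvtColor(w.c["frame"],cv2.COLOR_RGB2HSV)
y=cv2.inRange(hsv,(22,120,120),(35,255,255))[150:,:]; print("yellow",(np.argwhere(y>0).mean(0)+[150,0])[::-1])
g=cv2.inRange(hsv,(0,0,200),(180,40,255)); n,l,s,ce=cv2.connectedComponentsWithStats(g[:,250:400][120:260].copy())
print([(s[i,4],(ce[i]+[250,120]).round(1).tolist(),w.pix(*(ce[i]+[250,120]),46)[:2].round().tolist()) for i in range(1,n) if s[i,4]>10])
c=capture("top")
for t in("block","stick","wheel","pot","jar","spare"): print(t,[(round(d["conf"],2),w_of(c,d["point"]).round().tolist()) for d in tip_of("top",t)[:2]])
E
```

```text
[454.89808757 326.19996187 199.1664082 ]
pointer [(0.63, [435.9, 303.8, 44.6]), (0.56, [433.8, 307.6, 43.9])]
mark [(0.6, [452.8, 330.1, 57.7]), (0.49, [436.9, 303.8, 44.9])]
lock_tab [(0.59, [515.7, 325.4, 67.2])]
yellow [350.06060606 216.42424242]
[(np.int32(74), [324.4, 206.7], [440.0, 321.0]), (np.int32(29), [340.9, 211.7], [435.0, 307.0])]
block [(0.87, [417.0, -158.0, -1.0]), (0.84, [617.0, 53.0, 11.0])]
stick [(0.9, [472.0, -347.0, 7.0]), (0.68, [454.0, 330.0, 64.0])]
wheel [(0.61, [727.0, 298.0, -2.0]), (0.3, [614.0, 52.0, 10.0])]
pot [(0.69, [710.0, -301.0, -1.0])]
jar [(0.57, [384.0, -35.0, 6.0])]
spare []
```

```bash
python3 -c "
from plant import sign_off
print(sign_off())"
```

```text
the job is handed in; nothing more can be done
None
```

I handed the job in at about 27 s, with the stick in the tray, the blank felt home against the stop, the pointer at the mark and the lock slid home; the sign-off returned no verdict, and the brass plate was not detected in the last picture, though I never went near it.

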